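# Put the comb away and let the sprung lid down softly

## Task

Lift the black comb over the low front lip of the open bamboo box and leave it lying flat on the box's floor. Then shut the lid, which has a steel bar to hold it by: it is strongly sprung, so hold it back and let it down slowly until it is fully closed, never letting it snap down. Leave the other things on the bench where they are.

Things in the scene. Friction and masses are not known exactly. Their poses are not given: they have to be found in the camera images.
- box: open-topped bamboo box, fixed to the bench, 150 (its x) x 220 (its y) x 90 mm (z). Walls 8 mm thick, floor 6 mm thick; the front wall (towards its -x, the robot side) is only a lip 50 mm high, the other three walls are 90 mm high. Inside 134 x 204 mm. The lid's spring strut lies along the outside of its +y wall, within 20 mm of it. Origin at the centre of its underside; it stands at various places and yaws
- lid (a joint): angle of the box's lid in rad: 0 fully shut (level), 1.75 fully open (stop; just past upright, leaning away from the robot), where it stands at the start. Toggle spring hinge with little damping: above about 1.45 the spring holds it open (up to about 1.5 N at the bar), below that spring and weight drive it shut, harder and harder, to about 5 N at the bar when nearly shut; let go, it slams in a fraction of a second. Once shut it stays shut
- lid_hinge (a point): the lid's hinge axis, middle of the far (+x) top edge of the box, 75 mm behind the box's origin along box x and 94 mm above the bench; the axis runs along box y. The lid is a bamboo board 150 long x 220 wide x 8 mm thick, its mid-plane passing through this axis
- lid_bar (a point): centre of the lid's handle: a round steel bar 12 mm thick and 110 mm long, parallel to the hinge, 190 mm from the hinge axis and 40 mm clear of the lid's free edge (bar axis to edge), held by a 12 mm arm at each end, in the lid's mid-plane. It moves on a circle about the hinge: 190 mm x (-cos, sin) of the lid angle along box x and z
- comb_center (a point): centre (half-way up, 6 mm over what it lies on) of a black plastic comb lying flat, 160 mm long (its x) x 38 mm x 12 mm thick (its z): its -x half is a plain handle 22 mm wide, its +x half a 14 mm spine with teeth towards its -y side. Here, at the middle, the handle is 22 mm wide across y, from -11 to +11 mm, up to 5 mm on the handle side; balance point within 5 mm of here. 60 g, more or less
- carabiners: two aluminium carabiners clipped together, 180 x 50 x 20 mm, lying flat; origin under their centre. A bystander
- shoehorn: flat steel shoehorn lying flat, 180 x 40 x 7 mm; origin under its middle. A bystander
- owl: white ceramic owl figurine, 125 mm tall, 80 mm across; origin under its centre. A bystander
- thermometer: round stainless thermometer dial, 90 mm across, upright on a foot, 123 mm tall; origin under its foot. A bystander
- bowl: small open terracotta bowl, 120 mm across, 50 mm tall; origin under its centre. A bystander
- torch: grey hand torch lying down, 135 x 42 x 42 mm; origin under its middle. A bystander
Mind the look-alikes: they are no part of the job. Of the things like the part that bears comb_center, leave any that is blue; of the rest the larger one is meant.

How it is judged:
By the outcome, as a careful person would: the job done as asked, in the order asked, and still so for the second after the job is handed in, with the robot touching nothing.
It also fails if it takes over 69 s, if anything falls off the work surface, if the arm or the gripper's body presses on something with over 40 N, if the wrist force passes 120 N, or if a joint passes its speed limit or range.

## Robot

A 6-joint arm with a two-finger parallel gripper is mounted at the origin on the work surface. World frame = base frame: x ahead of the robot, y to its left, z up, the work surface at z = 0. Lengths are in m, angles in rad, forces in N, time in s.
With the tool pointing down it reaches from about 0.4 to 0.825 m from the base axis. Payload 7 kg.
Tool frame: the origin (TCP) lies at the very end of the fingers, on their centre line; the grasp point (between the pads) lies 19 mm behind it; z points along the fingers, y is the direction in which the jaws open and shut (so a half turn about z gives the same grasp; the last joint's range is limited). The gripper opens to 85 mm and grips with 20 to 120 N. Pads are 22 mm wide; open, the fingers measure 114 mm over their backs; the gripper's body (76 mm by 85 mm) begins 54 mm behind the grasp point. The pads swing forward as they close: fully open they stand 13 mm farther back than shut.
Start: joints at [-0.948, 0.359, 0.012, 0, -1.224, -0.288], TCP at [0.222, -0.638, 0.231] pointing down, gripper open.
Joint ranges: [-3.07, 3.07], [-1.43, 2.12], [-1.02, 1.25], [-3.03, 1.67], [-3.05, -0], [-3.03, 3.03]. Speed limits (rad/s): [2.39, 2.39, 3.01, 3.14, 3.14, 3.14].

## Interface

Orientations are given as a 3x3 rotation matrix whose columns are the frame's x, y, z axes.
In Python, from cell import manip, optics, order gives the robot as it stands. The module is installed in compiled form; this text tells all that it offers.
- The arm moves only by the tool servo_tool, never from a script. Its arguments are lists of equal length, an entry for each row: "gripper": the closure, from -1 (fully open) to 1 (shut), so that 0 is half open; "delta_pos": the shift along the tool's x, y, z in cm, a list of three; "roll": the turn about the tool's z in degrees. In form: {"gripper": [gripper, ...], "delta_pos": [[tx, ty, tz], ...], "roll": [roll, ...]}. A call has 1 to 8 rows; each row is the pose to reach, as a shift and turn from the pose measured when the call began, along the tool's axes at that moment; what a row does not reach only later rows make up. A row lasts 1/10 s, in which the tool goes at most 50 mm and 8.59 degrees, less where a joint would pass 70% of its speed; a pose out of reach is approached as far as the arm can. A call with a gripper value outside its range is refused whole. The fingers move at their own pace and stop on an object; the grip force is fixed at half the most. Time passes only in rows, so rows that repeat a pose let the fingers close. It gives the time, the measured TCP pose, the force and the opening at its end, in the units of the state.
- manip.read_state(): the state, without advancing time (a new reading comes with each control period).
- optics.camera(name): name is "scene" or "top" or "wrist"; returns a dict with "pixels" (480x640x3 uint8, blue, green, red), "range_z" (480x640 float32, m along the optical axis (not along the pixel's ray), 0 where there is no reading), "mtx" (3x3 intrinsics, pixels), "rvec" (rotation vector, rad) and "tvec" (3), from world to camera coordinates, as OpenCV has them. Camera axes: x right, y down, z forward; pixel columns grow to the right and rows downward; lengths in m; the calibration is good to about 2 mm. A picture is of the moment at which its call begins.
- order.hand_in(): hands the job in, once; it reports no verdict.
The state is a dict: "clock": time; "joints": joint angles; "qvel": joint speeds; "joint_efforts": joint torques, N m; "ee_pos": TCP position; "ee_rot": TCP orientation; "wrist_force": force on the tool from outside, world axes, zero at the start; "ft_torque": the same for the moment, N m; "width": finger opening in m.
Only numpy, scipy, OpenCV 4.12 (cv2) and the standard library are available. Lean on these libraries where they do the work, as an engineer would, in place of code of your own. Each camera call takes 0.05 s, during which the arm holds its last target.

## Working session

There is one attempt and no reset: what is moved stays moved. The work goes in short steps, Python scripts to look and compute and a tool call to move; the robot and the scene stay as the last step left them, time stands still between calls to the robot, and variables do not carry over. Pictures are saved under pics/ and viewed, and the job is handed in when it is done.

Besides the shell and the picture viewer there is one more tool, called after "Emit:" as name(argument=value, ...) on one line, values as JSON. servo_tool: Moves the arm, as the interface text tells. Its arguments: {"type":"object","properties":{"gripper":{"type":"array"},"delta_pos":{"type":"array"},"roll":{"type":"array"}},"required":["gripper","delta_pos","roll"]}

```bash
mkdir -p pics
cat > h.py <<'E'
import numpy as np, cv2
from cell import manip, optics, order
def snap(n,f=None):
    c=optics.camera(n)
    if f: cv2.imwrite('pics/'+f,c['pixels'])
    np.savez('/tmp/%s.npz'%n,**c)
    return c
def load(n): return dict(np.load('/tmp/%s.npz'%n))
def cloud(c):
    R=cv2.Rodrigues(c['rvec'])[0]; t=np.ravel(c['tvec']); z=c['range_z']
    v,u=np.mgrid[0:480,0:640]; K=c['mtx']
    P=np.stack([(u-K[0,2])/K[0,0]*z,(v-K[1,2])/K[1,1]*z,z],-1)
    W=(P-t)@R; W[z==0]=np.nan
    return W
def ray(c,u,v,h):
    R=cv2.Rodrigues(c['rvec'])[0]; t=np.ravel(c['tvec'])
    d=R.T@np.linalg.inv(c['mtx'])@np.array([u,v,1.]); o=-R.T@t
    return o+d*(h-o[2])/d[2]
E
python3 - <<'E'
from h import *
np.set_printoptions(precision=4,suppress=True)
for n in ['scene','top','wrist']:
    c=snap(n,n+'0.png'); R=cv2.Rodrigues(c['rvec'])[0]; print(n,-R.T@np.ravel(c['tvec']),R[2])
print(manip.read_state())
E
```

```text
scene [1.1818 0.1601 1.1778] [-0.4899 -0.1307 -0.8619]
top [0.4035 0.0007 1.1274] [ 0.121  -0.0011 -0.9927]
wrist [ 0.1466 -0.6644  0.3738] [ 0.2942  0.1041 -0.9501]
{'clock': 0.15, 'joints': array([-0.9479,  0.3593,  0.0113, -0.0002, -1.2241, -0.2881]), 'qvel': array([-0.0002, -0.001 ,  0.002 ,  0.0011, -0.0003,  0.0026]), 'joint_efforts': array([ -0.0012, -58.3877,  29.3648,   6.9405,  -0.0043,  -0.    ]), 'ee_pos': array([ 0.2217, -0.6372,  0.2306]), 'ee_rot': array([[-0.9445, -0.3285, -0.0006],
       [-0.3285,  0.9445,  0.0012],
       [ 0.0002,  0.0013, -1.    ]]), 'wrist_force': array([-0.4387, -1.0266, -0.2709]), 'ft_torque': array([ 0.0678, -0.0357, -0.0003]), 'width': 0.08542020775461412}
```

View pics/top0.png

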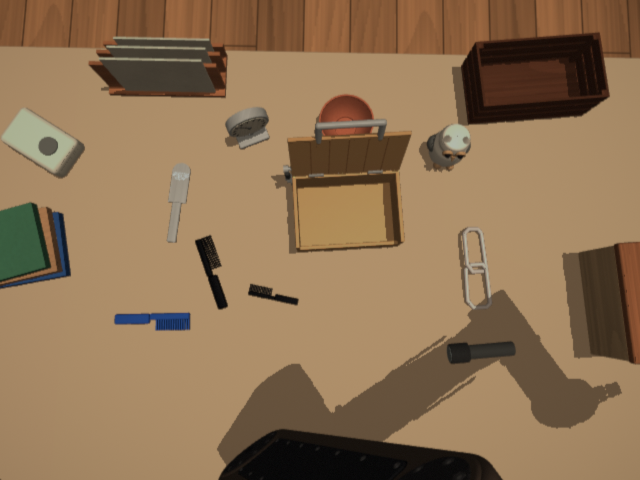

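View pics/scene0.png

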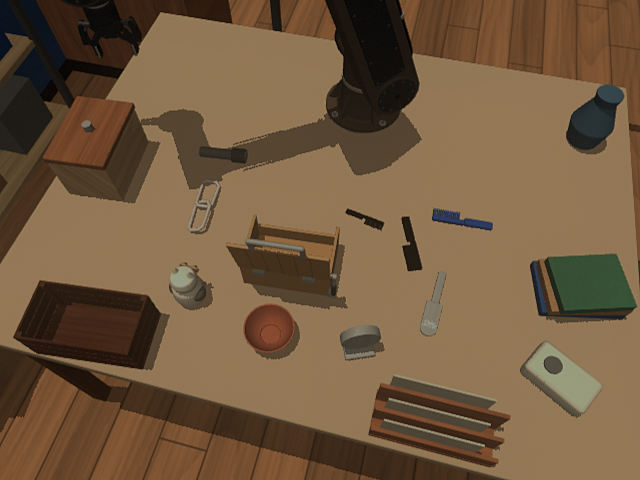

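The top view shows three comb-like things: a large black one at (211,272), a small black one at (273,294) and a blue one at (153,320). The target is the large black comb at (211,272). The box is at about (347,212), with its lid upright and the bar at (350,125).

Run:
```python
from h import *
np.set_printoptions(precision=4,suppress=True)
c=load('top'); W=cloud(c); px=c['pixels'].astype(int)
cv2.imwrite('pics/crop1.png',cv2.resize(c['pixels'][220:350,100:320],None,fx=3.5,fy=3.5))
cv2.imwrite('pics/crop2.png',cv2.resize(c['pixels'][90:270,260:430],None,fx=3.3,fy=3.3))
m=(px.max(2)<60).astype(np.uint8)
n,l,s,ce=cv2.connectedComponentsWithStats(m)
for i in range(1,n):
    if s[i,4]>80 and s[i,1]<330:
        v,u=np.nonzero(l==i); P=np.array([ray(c,a,b,.012) for a,b in zip(u,v)])[:,:2].astype(np.float32)
        print(ce[i],s[i],cv2.minAreaRect(P),np.nanmedian(W[v,u],0))
for name,(u,v) in dict(big=(211,272),fl=(299,249),fr=(402,245),barL=(320,125),barR=(384,123),bl=(293,177),br=(404,172)).items():
    print(name,W[v,u])
# bar
m=(W[...,2]>.24)&(W[...,0]>.5)&(W[...,0]<.85)&(abs(W[...,1])<.3)
P=W[m]; print(len(P),P.min(0),P.max(0))
# wall tops: z in .086-.094 & lip z .045-.055
for lo,hi in((.044,.056),(.084,.096),(.003,.010)):
    m=(W[...,2]>lo)&(W[...,2]<hi);m[:165]=0;m[265:]=0;m[:,:285]=0;m[:,412:]=0
    P=W[m];print(lo,len(P),P.min(0),P.max(0),cv2.minAreaRect(P[:,:2].astype(np.float32)))
```

```text
[554.8322  59.1493] [ 479   35  128   63 4165] ((0.9377285838127136, -0.5052067041397095), (0.14492268860340118, 0.27528566122055054), 5.671267032623291) [ 0.9502 -0.5468  0.0591]
[513.0039 100.7383] [ 461   43  146   81 3103] ((0.8526520729064941, -0.4629102647304535), (0.32473039627075195, 0.18185271322727203), 67.67843627929688) [ 0.8256 -0.3946  0.0625]
[216.5803  69.0622] [206  48  20  40 386] ((0.9258049130439758, 0.23274283111095428), (0.04095049947500229, 0.09289301186800003), 88.85004425048828) [0.8769 0.2181 0.0596]
[106.0731  75.0731] [ 92  65  29  21 260] ((0.9033565521240234, 0.4767754077911377), (0.07939016073942184, 0.02068031020462513), 46.174560546875) [0.8759 0.4518 0.0739]
[394.5837 209.2408] [391 177   9  64 245] ((0.6103973984718323, -0.171864315867424), (0.13976895809173584, 0.009213471785187721), 4.354518890380859) [ 0.6012 -0.1665  0.0489]
[ 37.2835 243.231 ] [  0 203  51  79 381] ((0.5085112452507019, 0.6035868525505066), (0.0896269679069519, 0.17903371155261993), 72.14601135253906) [0.513  0.5669 0.0677]
[ 64.0079 244.185 ] [ 59 213  11  63 254] ((0.51959061
[... 869 characters left out ...]
]
fr [ 0.5319 -0.1904 -0.002 ]
barL [ 0.6985 -0.0044  0.2882]
barR [ 0.7044 -0.1116  0.2874]
bl [0.6577 0.0479 0.0876]
br [ 0.695  -0.1947  0.0007]
1047 [ 0.6834 -0.1658  0.24  ] [0.7126 0.0529 0.2918]
0.044 591 [ 0.5117 -0.178   0.044 ] [0.6742 0.0668 0.0559] ((0.6005783677101135, -0.05531992018222809), (0.16377180814743042, 0.2334032505750656), 4.448495388031006)
0.084 914 [ 0.5116 -0.1792  0.0841] [0.6762 0.064  0.096 ] ((0.597267210483551, -0.0583457350730896), (0.15479058027267456, 0.23267200589179993), 4.8161773681640625)
0.003 5260 [ 0.4853 -0.2097  0.003 ] [0.7078 0.069  0.01  ] ((0.595740795135498, -0.07200957834720612), (0.21770983934402466, 0.2785181403160095), 1.4196075201034546)
```

View pics/crop1.png

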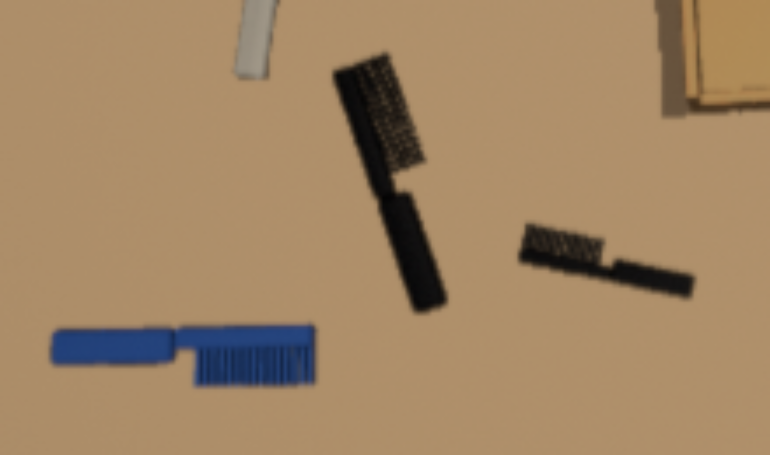

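View pics/crop2.png

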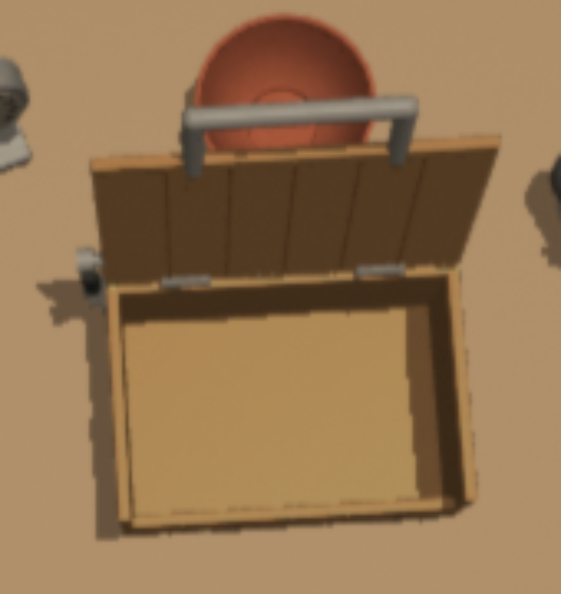

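Run:
```python
from h import *
np.set_printoptions(precision=4,suppress=True)
c=load('top'); W=cloud(c)
b=(W[...,2]>.272)&(W[...,0]>.6)&(W[...,0]<.8)&(abs(W[...,1])<.3)
P=W[b]; print(len(P),P.min(0),P.max(0)); d=cv2.fitLine(P[:,:2].astype(np.float32),2,0,.01,.01).ravel();print('bar',d,np.degrees(np.arctan2(d[0],d[1])),cv2.minAreaRect(P[:,:2].astype(np.float32)))
# lip: top-view edge; corners from crop2 at z
def cr(x,y,h): return ray(c,260+x/3.3,90+y/3.3,h)
print('FL outer lip z.05',cr(124,532,.05)); print('front lip right inner',cr(440,514,.05))
print('BL outer z.09',cr(110,288,.09),'FL z.09',cr(121,520,.09));print('BR outer .09',cr(457,274,.09),'FR .09',cr(474,503,.09))
s=load('scene'); S=cloud(s)
b=(S[...,2]>.272)&(S[...,0]>.6)&(S[...,0]<.8)&(abs(S[...,1])<.3)&(abs(S[...,2]-.28)<.02)
P=S[b]; print(len(P),P.min(0),P.max(0),cv2.minAreaRect(P[:,:2].astype(np.float32)))
cv2.imwrite('pics/crop3.png',cv2.resize(s['pixels'][200:310,210:360],None,fx=5,fy=5))
```

```text
540 [ 0.691  -0.1158  0.2721] [0.7126 0.004  0.2918]
bar [ 0.0799 -0.9968  0.7017 -0.0555] 175.41681 ((0.7024210691452026, -0.05572019889950752), (0.014103631488978863, 0.12010673433542252), 4.708057880401611)
FL outer lip z.05 [0.5089 0.0363 0.05  ]
front lip right inner [ 0.524  -0.1635  0.05  ]
BL outer z.09 [0.6566 0.0471 0.09  ] FL z.09 [0.5123 0.037  0.09  ]
BR outer .09 [ 0.6695 -0.1679  0.09  ] FR .09 [ 0.5267 -0.1781  0.09  ]
357 [ 0.6926 -0.1154  0.2733] [0.7141 0.0061 0.2906] ((0.7028301954269409, -0.05473892763257027), (0.01402063574641943, 0.12165255844593048), 5.020791053771973)
```

View pics/crop3.png

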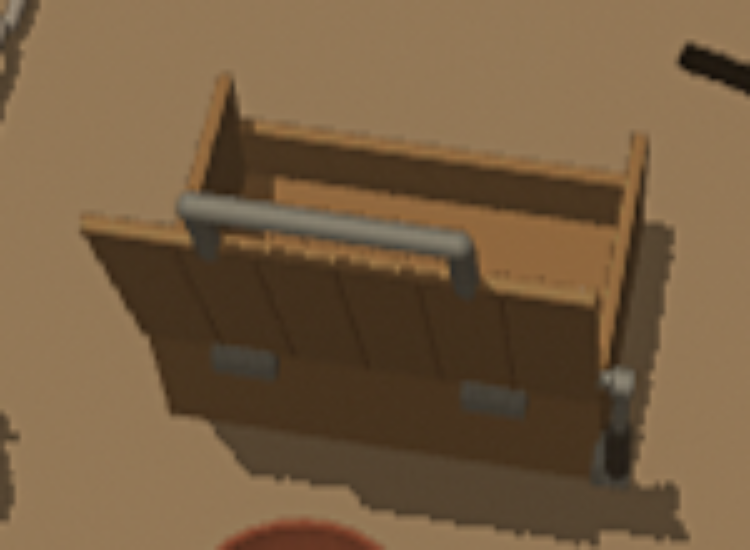

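The crops confirm the choice: the comb at (211,272) is the larger black one, with its head towards +x and its teeth towards −y. The box yaw is about 4.6° and its origin is (0.593, −0.064). The hinge is at (0.668, −0.058). The bar is at (0.702, −0.0555, 0.281), which matches the expected height of 281 mm.

```bash
cat >> h.py <<'E'
def to(x,y,z,yaw=None):
    s=manip.read_state(); d=s['ee_rot'].T@(np.array([x,y,z])-s['ee_pos'])*100
    yw=np.degrees(np.arctan2(s['ee_rot'][1,1],s['ee_rot'][0,1]))
    r=None if yaw is None else (-(yaw-yw)+180)%360-180
    print('t%.1f'%s['clock'],'delta cm',d.round(2),'roll',r,'yaw',yw.round(2),'z-axis',s['ee_rot'][:,2].round(3))
E
python3 -c "
from h import *
to(.45,-.25,.23,110.8);to(.4545,.221,.1,110.8)"
```

```text
t0.1 delta cm [-34.29  29.07   0.09] roll -1.6195447861764478 yaw 109.18 z-axis [-0.001  0.001 -1.   ]
t0.1 delta cm [-50.19  73.39  13.14] roll -1.6195447861764478 yaw 109.18 z-axis [-0.001  0.001 -1.   ]
```

Emit:
servo_tool(gripper=[-1,-1,-1,-1,-1,-1,-1,-1], delta_pos=[[-34.3,29,0],[-34.3,29,0],[-34.3,29,0],[-34.3,29,0],[-34.3,29,0],[-34.3,29,0],[-34.3,29,0],[-34.3,29,0]], roll=[-1.6,-1.6,-1.6,-1.6,-1.6,-1.6,-1.6,-1.6])

```text
clock: 0.95
ee_pos: [0.4258, -0.2912, 0.231]
ee_rot: [[-0.935, -0.355, -0.0], [-0.355, 0.935, 0.001], [-0.0, 0.001, -1.0]]
wrist_force: [0.3, 0.3, -0.4]
width: 0.0853
```

```bash
python3 -c "
from h import *
to(.4545,.221,.1,110.8);print(manip.read_state()['ee_pos'])"
```

```text
t0.9 delta cm [-20.85  46.85  13.16] roll -0.023556951146986194 yaw 110.78 z-axis [-0.     0.001 -1.   ]
[ 0.42575312 -0.29119361  0.231042  ]
```

Emit:
servo_tool(gripper=[-1,-1,-1,-1,-1,-1,-1,-1], delta_pos=[[-20.8,46.8,0],[-20.8,46.8,0],[-20.8,46.8,0],[-20.8,46.8,0],[-20.8,46.8,0],[-20.8,46.8,0],[-20.8,46.8,0],[-20.8,46.8,3]], roll=[0,0,0,0,0,0,0,0])

```text
clock: 1.75
ee_pos: [0.4479, 0.1079, 0.2236]
ee_rot: [[-0.935, -0.355, 0.002], [-0.355, 0.935, 0.003], [-0.003, 0.002, -1.0]]
wrist_force: [1.5, -1.1, 0.8]
width: 0.0851
```

```bash
python3 -c "
from h import *
to(.4545,.221,.1,110.8);print(manip.read_state()['ee_pos'])"
```

```text
t1.8 delta cm [-4.6  10.32 12.39] roll 0.015731714241553618 yaw 110.82 z-axis [ 0.002  0.003 -1.   ]
[0.44788537 0.10790082 0.22363832]
```

Emit:
servo_tool(gripper=[-1,-1,-1,-0.3,-0.3,-0.3], delta_pos=[[-4.6,10.3,4],[-4.6,10.3,8],[-4.6,10.3,12.4],[-4.6,10.3,12.4],[-4.6,10.3,12.4],[-4.6,10.3,12.4]], roll=[0,0,0,0,0,0])

```text
clock: 2.35
ee_pos: [0.4545, 0.2206, 0.0999]
ee_rot: [[-0.934, -0.356, 0.001], [-0.356, 0.934, 0.001], [-0.002, 0.001, -1.0]]
wrist_force: [0.5, -0.6, 0.6]
width: 0.0553
```

```bash
python3 -c "
from h import *
np.set_printoptions(precision=4,suppress=True)
to(.4545,.221,.003,110.8)
c=snap('wrist','w1.png')
t=snap('top','t1.png');cv2.imwrite('pics/t1c.png',cv2.resize(t['pixels'][200:350,150:320],None,fx=3.5,fy=3.5))
px=c['pixels'].astype(int);W=cloud(c)
m=((px.max(2)<60)&(W[...,2]>.004)&(W[...,2]<.02)).astype(np.uint8)
n,l,s,ce=cv2.connectedComponentsWithStats(m)
for i in range(1,n):
    if s[i,4]>300:
        v,u=np.nonzero(l==i); P=np.array([ray(c,a,b,.012) for a,b in zip(u,v)])[:,:2].astype(np.float32)
        print(ce[i],s[i],cv2.minAreaRect(P),np.median(W[v,u],0))
"
```

```text
t2.4 delta cm [-0.    0.03  9.69] roll 0.06411969626378777 yaw 110.86 z-axis [ 0.001  0.001 -1.   ]
[130.4518 110.8637] [  35   43  182  138 5929] ((0.41880083084106445, 0.09038368612527847), (0.10644799470901489, 0.024790406227111816), 78.8499755859375) [0.4158 0.0962 0.0082]
[310.3658 256.6457] [ 278  129   56  234 9563] ((0.4645698368549347, 0.21665625274181366), (0.158498153090477, 0.03597533702850342), 21.366945266723633) [0.4732 0.2206 0.0119]
```

View pics/w1.png

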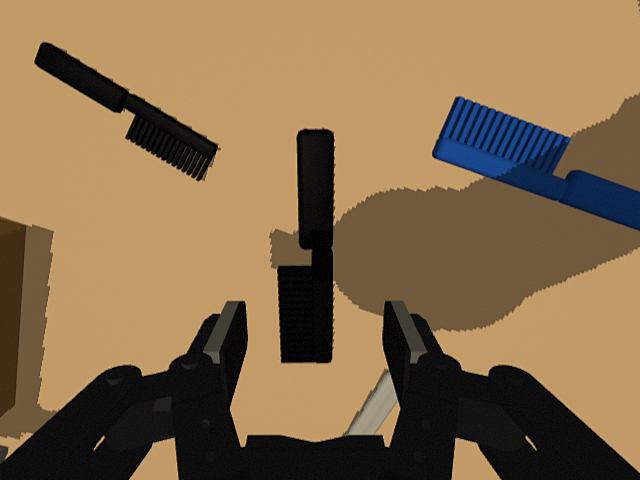

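The wrist view shows the target comb upright at (310,247), centred between the fingers, with the handle/spine step at row 248. It agrees with the top view to within 1 mm. Next I descend and grip.

Emit:
servo_tool(gripper=[-0.3,-0.3,-0.3,-0.3,-0.3,1,1,1], delta_pos=[[0,0,4],[0,0,7.5],[0,0,9],[0,0,9.6],[0,0,9.6],[0,0,9.6],[0,0,9.6],[0,0,9.6]], roll=[0,0,0,0,0,0,0,0])

```text
clock: 3.25
ee_pos: [0.4565, 0.2221, 0.007]
ee_rot: [[-0.935, -0.356, 0.006], [-0.356, 0.935, 0.006], [-0.008, 0.003, -1.0]]
wrist_force: [-2.6, 0.6, 7.3]
width: 0.0192
```

Emit:
servo_tool(gripper=[1,1,1,1], delta_pos=[[0,0,0],[0,0,0],[0,0,0],[0,0,0]], roll=[0,0,0,0])

```text
clock: 3.65
ee_pos: [0.4565, 0.2221, 0.0071]
ee_rot: [[-0.935, -0.356, 0.006], [-0.356, 0.935, 0.006], [-0.008, 0.003, -1.0]]
wrist_force: [-0.7, 0.7, 1.3]
width: 0.0193
```

Emit:
servo_tool(gripper=[1,1,1,1,1,1], delta_pos=[[0,0,-2],[0,0,-5],[0,0,-9],[0,0,-13],[0,0,-15],[0,0,-15]], roll=[0,0,0,0,0,0])

```text
clock: 4.25
ee_pos: [0.457, 0.2225, 0.1604]
ee_rot: [[-0.934, -0.356, 0.01], [-0.356, 0.934, 0.01], [-0.013, 0.005, -1.0]]
wrist_force: [0.3, 0.3, -0.9]
width: 0.019
```

```bash
python3 -c "
from h import *
c=snap('wrist','w2.png');snap('scene','s2.png');t=snap('top','t2.png')
to(.595,-.064,.16,184.6)"
```

```text
t4.4 delta cm [ -2.96 -31.6   -0.45] roll -73.77196423179092 yaw 110.83 z-axis [ 0.005  0.005 -1.   ]
```

View pics/w2.png

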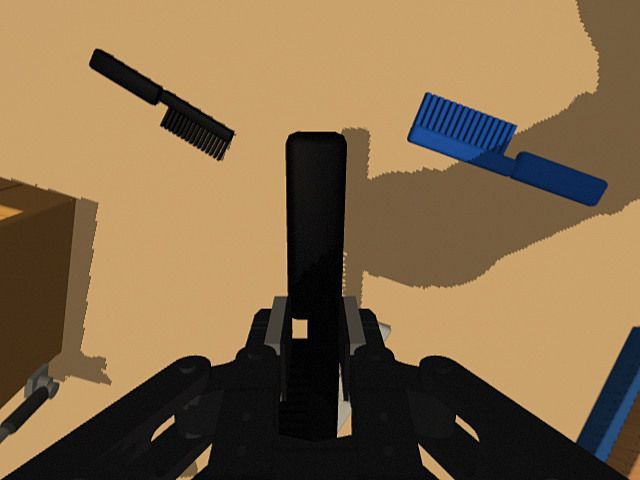

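View pics/s2.png

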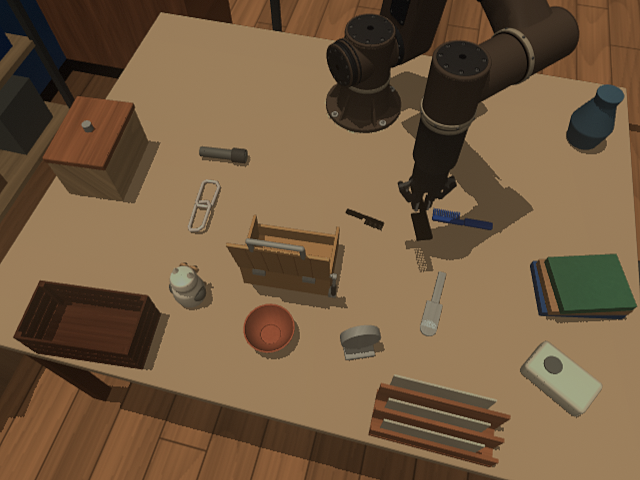

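The comb is held by the handle near the step, at (315,310). I'll check its tilt from the range data.

```bash
python3 -c "
from h import *
np.set_printoptions(precision=4,suppress=True)
c=load('wrist');W=cloud(c)
for v in range(140,330,20): print(v,W[v,318])
"
```

```text
140 [0.3903 0.1973 0.1661]
160 [0.3967 0.1998 0.1656]
180 [0.4033 0.2023 0.1657]
200 [0.4102 0.205  0.1649]
220 [0.4171 0.2076 0.1656]
240 [0.4246 0.2105 0.165 ]
260 [0.4321 0.2134 0.1655]
280 [0.4394 0.2162 0.1667]
300 [0.4481 0.2196 0.1654]
320 [0.4578 0.2233 0.1633]
```

Emit:
servo_tool(gripper=[1,1,1,1,1,1,1,1], delta_pos=[[0,-1,-3],[0,-2,-4],[0,-3,-4],[0,-4,-4],[0,-5,-4],[0,-7,-4],[0,-9,-4],[0,-11,-4]], roll=[-8,-16,-24,-32,-40,-48,-56,-64])

```text
clock: 5.2
ee_pos: [0.4933, 0.1168, 0.194]
ee_rot: [[-0.084, -0.996, 0.002], [-0.996, 0.084, 0.003], [-0.004, -0.002, -1.0]]
wrist_force: [-0.9, 0.5, 0.4]
width: 0.0191
```

```bash
python3 -c "
from h import *
to(.589,-.0706,.16,184.6)"
```

```text
t5.2 delta cm [ 17.87 -11.11   3.36] roll -9.434006717472215 yaw 175.17 z-axis [ 0.002  0.003 -1.   ]
```

Emit:
servo_tool(gripper=[1,1,1,1,1,1,1,1], delta_pos=[[4,-2.5,0],[8,-5,0],[12,-7.5,0],[15,-9.5,0],[17.9,-11.1,0],[17.9,-11.1,3],[17.9,-11.1,3.4],[17.9,-11.1,3.4]], roll=[-5,-9.4,-9.4,-9.4,-9.4,-9.4,-9.4,-9.4])

```text
clock: 6.0
ee_pos: [0.5875, -0.071, 0.1574]
ee_rot: [[0.079, -0.997, -0.003], [-0.997, -0.079, 0.003], [-0.003, 0.003, -1.0]]
wrist_force: [0.1, -0.8, -1.0]
width: 0.0191
```

```bash
python3 -c "
from h import *
to(.589,-.0706,.014,184.6)
c=snap('wrist','w3.png');t=snap('top','t3.png')
"
```

```text
t6.0 delta cm [ 0.02 -0.19 14.34] roll -0.04328493712466752 yaw -175.44 z-axis [-0.003  0.003 -1.   ]
```

View pics/w3.png

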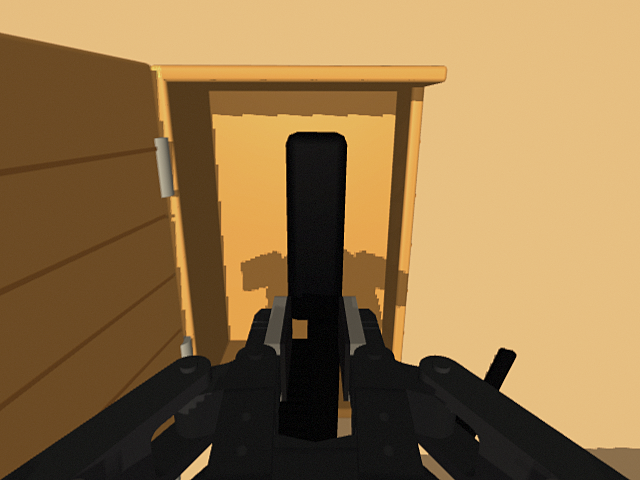

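View pics/t3.png

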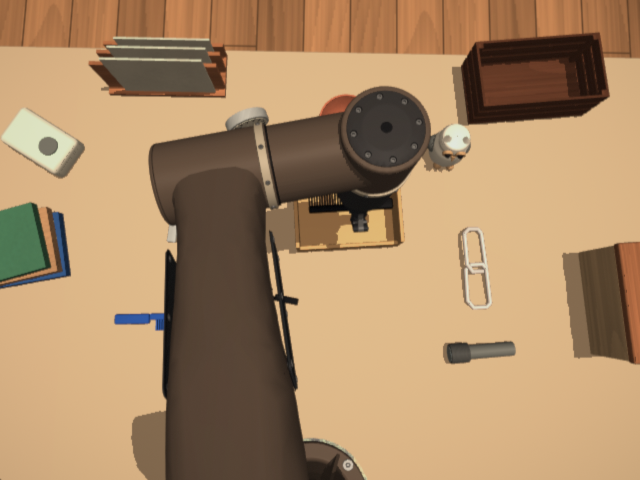

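The wrist view shows the comb over the box opening, with the walls at columns 165 and 410. The top view shows a wrist link near (385,130), close to the lid. I'll check its clearance before going down.

```bash
python3 -c "
from h import *
np.set_printoptions(precision=4,suppress=True)
t=load('top');W=cloud(t)
print(W[130,385],W[175,385],W[130,420],W[160,300],W[215,360])
s=snap('scene','s3.png');cv2.imwrite('pics/s3c.png',cv2.resize(s['pixels'][60:330,190:470],None,fx=2.2,fy=2.2))
S=cloud(s)
"
```

```text
[ 0.5857 -0.0713  0.5973] [ 0.5406 -0.0733  0.5834] [ 0.5864 -0.1083  0.5973] [0.5571 0.0185 0.5771] [ 0.5508 -0.0744  0.2668]
```

View pics/s3c.png

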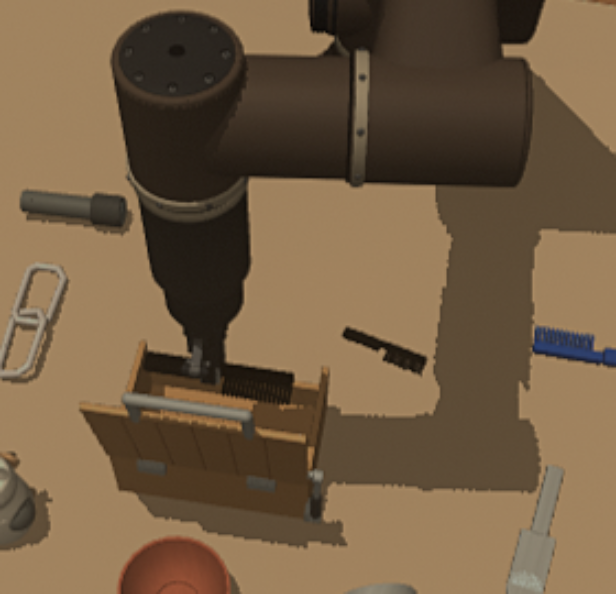

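The wrist column ends at about x = 0.64 and the lid and bar are beyond 0.67, so I can lower it.

Emit:
servo_tool(gripper=[1,1,1,1,1,1,1,1], delta_pos=[[0,0,3],[0,-0.1,6],[0,-0.1,9],[0,-0.1,11.5],[0,-0.1,13],[0,-0.1,14],[0,-0.1,14.3],[0,-0.1,14.4]], roll=[0,0,0,0,0,0,0,0])

```text
clock: 6.95
ee_pos: [0.5913, -0.0692, 0.0171]
ee_rot: [[0.082, -0.997, 0.004], [-0.997, -0.082, 0.003], [-0.003, -0.004, -1.0]]
wrist_force: [0.1, 0.8, -0.1]
width: 0.019
```

Emit:
servo_tool(gripper=[1,1,1,1], delta_pos=[[0,0,0.2],[0,0,0.4],[0,0,0.5],[0,0,0.5]], roll=[0,0,0,0])

```text
clock: 7.35
ee_pos: [0.5919, -0.0691, 0.0132]
ee_rot: [[0.082, -0.997, 0.005], [-0.997, -0.082, 0.003], [-0.003, -0.005, -1.0]]
wrist_force: [-1.1, 0.5, 5.8]
width: 0.0193
```

The comb touches the floor at TCP z = 0.0132, as predicted. I'll release with a partial opening and then lift.

Emit:
servo_tool(gripper=[0.2,0.1,0.1,0.1], delta_pos=[[0,0,0],[0,0,0],[0,0,0],[0,0,0]], roll=[0,0,0,0])

```text
clock: 7.75
ee_pos: [0.5918, -0.0691, 0.0131]
ee_rot: [[0.082, -0.997, 0.005], [-0.997, -0.082, 0.003], [-0.003, -0.005, -1.0]]
wrist_force: [0.1, -0.3, -0.5]
width: 0.0386
```

Emit:
servo_tool(gripper=[0.1,0.1,0.1,0.1,0.1,0.1,0.1,0.1], delta_pos=[[0,0,-1],[0,0,-3],[0,0,-6],[0,0,-10],[0,0,-15],[0,0,-20],[0,0,-24],[0,0,-28]], roll=[0,0,0,0,0,0,0,0])

```text
clock: 8.55
ee_pos: [0.59, -0.0702, 0.2963]
ee_rot: [[0.082, -0.997, 0.007], [-0.997, -0.082, 0.004], [-0.003, -0.007, -1.0]]
wrist_force: [0.2, 0.0, -0.5]
width: 0.0385
```

```bash
python3 -c "
from h import *
to(.70,-.0555,.34,184.6);print(manip.read_state()['ee_pos'])
c=snap('wrist','w4.png');t=snap('top','t4.png')
"
```

```text
t8.6 delta cm [ -0.58 -11.12  -4.29] roll 0.09658241298518533 yaw -175.3 z-axis [ 0.007  0.004 -1.   ]
[ 0.58999379 -0.07024892  0.29631643]
```

View pics/w4.png

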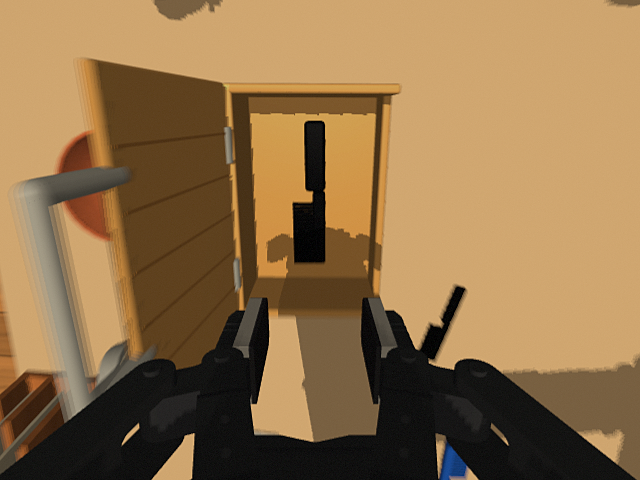

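The wrist view shows the comb lying flat in the box around (312,190), clear of the walls. Next I move over the bar.

Emit:
servo_tool(gripper=[0.1,0.1,0.1,0.1,0.1,0.1], delta_pos=[[0,0,-4],[0,-3,-4.3],[-0.3,-7,-4.3],[-0.6,-11.2,-4.3],[-0.6,-11.2,-4.3],[-0.6,-11.2,-4.3]], roll=[0,0,0,0,0,0])

```text
clock: 9.25
ee_pos: [0.7034, -0.0553, 0.344]
ee_rot: [[0.082, -0.997, 0.013], [-0.997, -0.082, 0.003], [-0.002, -0.014, -1.0]]
wrist_force: [0.0, 0.1, -0.0]
width: 0.0389
```

```bash
python3 -c "
from h import *
np.set_printoptions(precision=4,suppress=True)
c=snap('wrist','w5.png');s=snap('scene','s5.png');t=snap('top','t5.png');W=cloud(c);
b=(abs(W[...,2]-.281)<.012)&(abs(W[...,0]-.70)<.03)&(abs(W[...,1]+.0555)<.075)
b=b&(c['pixels'].max(2)>75)
P=W[b];print(len(P),P.min(0),P.max(0),cv2.minAreaRect(P[:,:2].astype(np.float32)))
to(.702,-.0555,.264,184.6);print(manip.read_state()['ee_pos'])
"
```

```text
3738 [ 0.6952 -0.117   0.2692] [0.714  0.0021 0.2895] ((0.7045726180076599, -0.05737196281552315), (0.013408330269157887, 0.11940006911754608), 2.8423397541046143)
t9.4 delta cm [-0.01  0.19  8.25] roll 0.1205996141122796 yaw -175.28 z-axis [ 0.017  0.004 -1.   ]
[ 0.7025 -0.0557  0.3465]
```

View pics/w5.png

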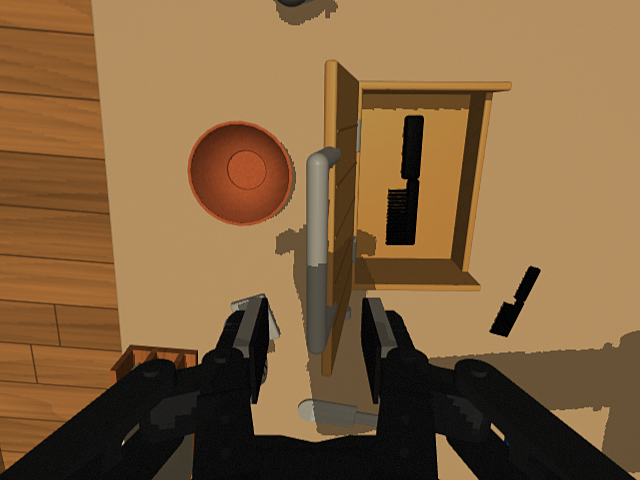

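The bar lies at (315,250) in the wrist view, between the fingers. It measures (0.703, −0.056), which agrees with the first fix to about 1 mm. Next I descend and grip it.

Emit:
servo_tool(gripper=[0.1,0.1,0.1,0.1,0.1,0.1,0.1], delta_pos=[[0,0.1,2.5],[0,0.1,4.5],[0,0.1,6.3],[0,0.1,7.6],[0,0.1,8.2],[0,0.1,8.2],[0,0.1,8.2]], roll=[0,0,0,0,0,0,0])

```text
clock: 10.1
ee_pos: [0.7032, -0.0556, 0.2657]
ee_rot: [[0.082, -0.996, 0.019], [-0.997, -0.082, 0.003], [-0.002, -0.019, -1.0]]
wrist_force: [0.1, 0.0, 0.3]
width: 0.0382
```

Emit:
servo_tool(gripper=[0.5,1,1,1,1,1], delta_pos=[[0,0,0],[0,0,0],[0,0,0],[0,0,0],[0,0,0],[0,0,0]], roll=[0,0,0,0,0,0])

```text
clock: 10.7
ee_pos: [0.7037, -0.0556, 0.267]
ee_rot: [[0.083, -0.996, 0.021], [-0.997, -0.083, 0.003], [-0.002, -0.021, -1.0]]
wrist_force: [-0.5, 1.3, 5.8]
width: 0.0097
```

```bash
python3 -c "
from h import *
np.set_printoptions(precision=4,suppress=True)
c=snap('wrist','w6.png');s=snap('scene','s6.png');cv2.imwrite('pics/s6c.png',cv2.resize(s['pixels'][130:330,190:390],None,fx=2.8,fy=2.8))
st=manip.read_state();print(st['ee_pos'],st['wrist_force'],st['joints'],st['ee_rot'])
"
```

```text
[ 0.7037 -0.0556  0.267 ] [0.1526 0.5497 5.7396] [ 0.1968  0.3797  0.1235  0.0008 -1.2937 -0.1142] [[ 0.0827 -0.9964  0.0206]
 [-0.9966 -0.0826  0.0033]
 [-0.0016 -0.0208 -0.9998]]
```

View pics/w6.png

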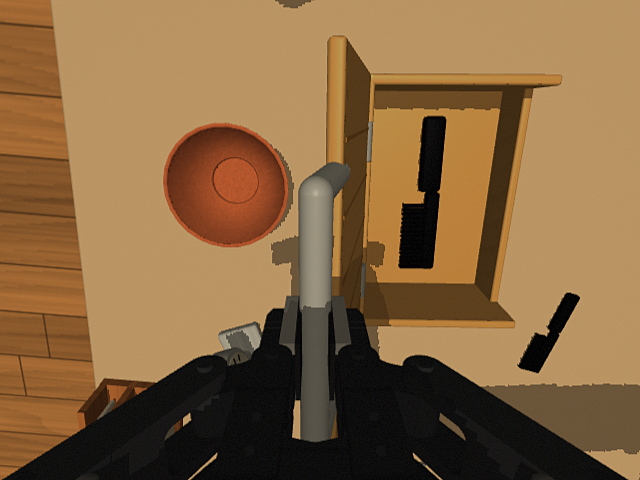

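View pics/s6c.png

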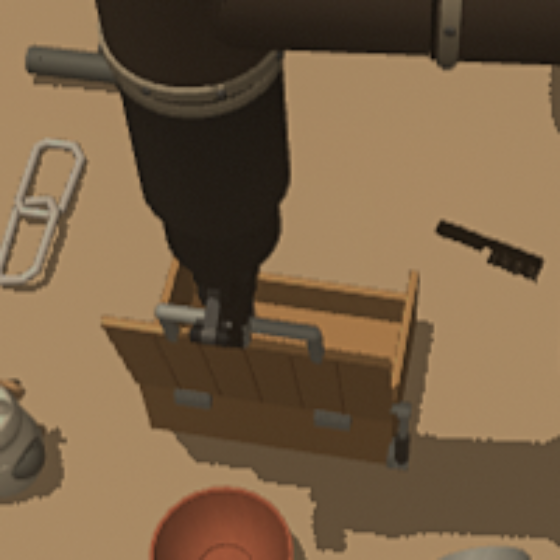

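```bash
cat > arc.py <<'E'
from h import *
import sys
bx=np.array([.9968,.0802,0]); H=np.array([.6699,-.0583,.080])
s=manip.read_state(); r=s['ee_pos']-H
th0=np.arctan2(r[2],-r@bx); rad=np.hypot(r[2],r@bx)
print('t%.1f th %.3f rad %.4f F %s w %.4f tilt %s'%(s['clock'],th0,rad,s['wrist_force'].round(1),s['width'],s['ee_rot'][:,2].round(3)))
a=float(sys.argv[1]); st=float(sys.argv[2])
for i in range(8):
    th=max(a-st*i,float(sys.argv[3]) if len(sys.argv)>3 else 0)
    p=H+.19*(-np.cos(th)*bx+np.array([0,0,np.sin(th)]))
    print('%.3f'%th,(s['ee_rot'].T@(p-s['ee_pos'])*100).round(2))
yw=np.degrees(np.arctan2(s['ee_rot'][1,1],s['ee_rot'][0,1]));print('roll',-(184.6-yw)%360)
E
python3 arc.py 1.72 .035
```

```text
t10.8 th 1.750 rad 0.1901 F [0.2 0.5 5.7] w 0.0100 tilt [ 0.021  0.003 -1.   ]
1.720 [-0.    0.57 -0.1 ]
1.685 [-0.01  1.23 -0.2 ]
1.650 [-0.01  1.89 -0.28]
1.615 [-0.01  2.55 -0.33]
1.580 [-0.01  3.21 -0.37]
1.545 [-0.01  3.88 -0.37]
1.510 [-0.01  4.54 -0.36]
1.475 [-0.02  5.21 -0.32]
roll 0.13996367005279353
```

Emit:
servo_tool(gripper=[1,1,1,1,1,1,1,1], delta_pos=[[0,0.55,-0.1],[0,1.25,-0.2],[0,1.9,-0.3],[0,2.55,-0.35],[0,3.2,-0.35],[0,3.9,-0.35],[0,4.55,-0.35],[0,5.2,-0.3]], roll=[0,0,0,0,0,0,0,0])

```text
clock: 11.6
ee_pos: [0.6519, -0.0597, 0.2701]
ee_rot: [[0.083, -0.996, 0.023], [-0.997, -0.083, 0.004], [-0.002, -0.023, -1.0]]
wrist_force: [5.4, 0.9, -7.5]
width: 0.0097
```

```bash
python3 arc.py 1.44 .035; python3 -c "
from h import *
s=snap('scene');cv2.imwrite('pics/s7c.png',cv2.resize(s['pixels'][130:330,190:390],None,fx=2.8,fy=2.8))"
```

```text
t11.6 th 1.476 rad 0.1910 F [ 5.4  0.9 -7.5] w 0.0097 tilt [ 0.023  0.004 -1.   ]
1.440 [0.   0.68 0.16]
1.405 [0.   1.34 0.24]
1.370 [-0.    2.    0.35]
1.335 [-0.    2.65  0.48]
1.300 [-0.    3.3   0.63]
1.265 [-0.01  3.94  0.8 ]
1.230 [-0.01  4.57  1.  ]
1.195 [-0.01  5.2   1.22]
roll 0.16209829918074092
```

View pics/s7c.png

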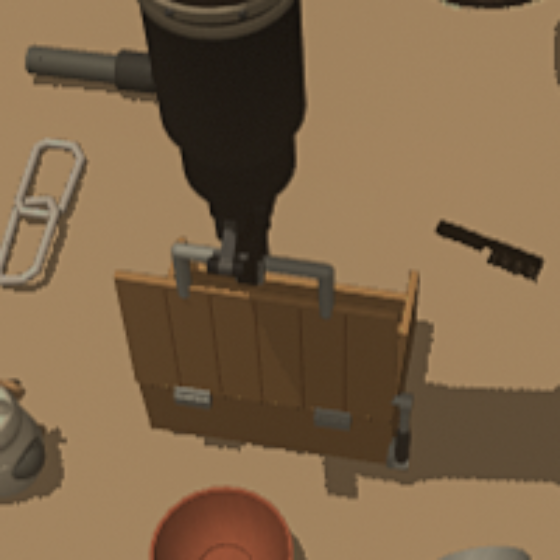

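The lid follows the gripper and forces stay small (under 10 N). I continue along the arc.

Emit:
servo_tool(gripper=[1,1,1,1,1,1,1,1], delta_pos=[[0,0.7,0.15],[0,1.35,0.25],[0,2,0.35],[0,2.65,0.5],[0,3.3,0.65],[0,3.95,0.8],[0,4.55,1],[0,5.2,1.2]], roll=[0,0,0,0,0,0,0,0])

```text
clock: 12.45
ee_pos: [0.598, -0.0642, 0.2565]
ee_rot: [[0.083, -0.996, 0.02], [-0.997, -0.083, 0.004], [-0.002, -0.021, -1.0]]
wrist_force: [-2.5, 2.5, 7.0]
width: 0.0094
```

```bash
python3 arc.py 1.16 .035
```

```text
t12.4 th 1.183 rad 0.1907 F [-2.5  2.5  7. ] w 0.0094 tilt [ 0.02   0.004 -1.   ]
1.160 [-0.02  0.38  0.23]
1.125 [-0.02  0.99  0.49]
1.090 [-0.02  1.59  0.77]
1.055 [-0.02  2.18  1.08]
1.020 [-0.02  2.76  1.41]
0.985 [-0.02  3.33  1.75]
0.950 [-0.02  3.89  2.12]
0.915 [-0.02  4.43  2.5 ]
roll 0.14055176349017984
```

Emit:
servo_tool(gripper=[1,1,1,1,1,1,1,1], delta_pos=[[0,0.4,0.25],[0,1,0.5],[0,1.6,0.75],[0,2.2,1.1],[0,2.75,1.4],[0,3.35,1.75],[0,3.9,2.1],[0,4.45,2.5]], roll=[0,0,0,0,0,0,0,0])

```text
clock: 13.25
ee_pos: [0.5538, -0.0677, 0.2298]
ee_rot: [[0.083, -0.996, 0.02], [-0.997, -0.083, 0.004], [-0.002, -0.02, -1.0]]
wrist_force: [0.7, 2.4, -0.1]
width: 0.0097
```

```bash
python3 arc.py 0.89 .035
```

```text
t13.2 th 0.910 rad 0.1898 F [ 0.7  2.4 -0.1] w 0.0097 tilt [ 0.02   0.004 -1.   ]
0.890 [-0.01  0.31  0.21]
0.855 [-0.01  0.83  0.63]
0.820 [-0.01  1.33  1.06]
0.785 [-0.01  1.82  1.51]
0.750 [-0.01  2.29  1.98]
0.715 [-0.01  2.75  2.47]
0.680 [-0.01  3.18  2.97]
0.645 [-0.01  3.6   3.48]
roll 0.1380612471843392
```

Emit:
servo_tool(gripper=[1,1,1,1,1,1,1,1], delta_pos=[[0,0.3,0.2],[0,0.85,0.65],[0,1.35,1.05],[0,1.8,1.5],[0,2.3,2],[0,2.75,2.45],[0,3.2,2.95],[0,3.6,3.5]], roll=[0,0,0,0,0,0,0,0])

```text
clock: 14.05
ee_pos: [0.5179, -0.0707, 0.1935]
ee_rot: [[0.083, -0.996, 0.019], [-0.997, -0.083, 0.004], [-0.002, -0.019, -1.0]]
wrist_force: [-1.9, 2.4, 0.1]
width: 0.0098
```

```bash
python3 arc.py 0.625 .03; python3 -c "
from h import *
s=snap('scene');cv2.imwrite('pics/s8c.png',cv2.resize(s['pixels'][130:330,190:390],None,fx=2.8,fy=2.8))"
```

```text
t14.1 th 0.639 rad 0.1901 F [-1.9  2.4  0.1] w 0.0098 tilt [ 0.019  0.004 -1.   ]
0.625 [-0.01  0.16  0.23]
0.595 [-0.01  0.49  0.69]
0.565 [-0.01  0.82  1.16]
0.535 [-0.01  1.12  1.64]
0.505 [-0.01  1.42  2.13]
0.475 [-0.01  1.69  2.62]
0.445 [-0.01  1.96  3.13]
0.415 [-0.01  2.2   3.64]
roll 0.13725183563587962
```

View pics/s8c.png

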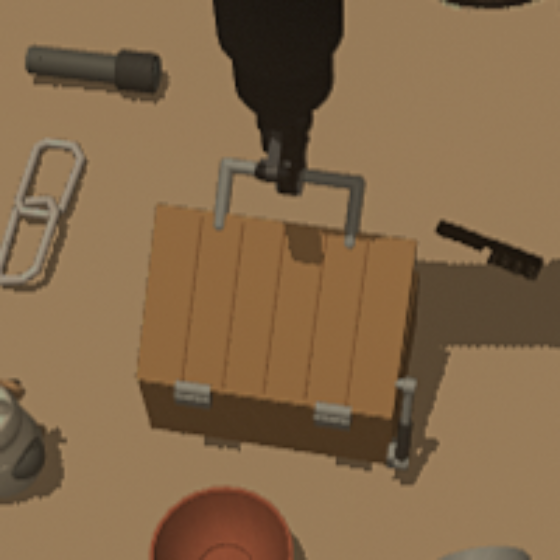

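The lid is about two thirds down and still in the grip. I carry on more slowly.

Emit:
servo_tool(gripper=[1,1,1,1,1,1,1,1], delta_pos=[[0,0.15,0.25],[0,0.5,0.7],[0,0.8,1.15],[0,1.1,1.65],[0,1.4,2.15],[0,1.7,2.6],[0,1.95,3.15],[0,2.2,3.65]], roll=[0,0,0,0,0,0,0,0])

```text
clock: 14.9
ee_pos: [0.496, -0.0725, 0.1554]
ee_rot: [[0.083, -0.996, 0.019], [-0.997, -0.082, 0.004], [-0.002, -0.019, -1.0]]
wrist_force: [2.4, -1.0, -2.0]
width: 0.0099
```

```bash
python3 arc.py 0.4 .025
```

```text
t14.9 th 0.408 rad 0.1900 F [ 2.4 -1.  -2. ] w 0.0099 tilt [ 0.019  0.004 -1.   ]
0.400 [-0.02  0.06  0.14]
0.375 [-0.02  0.25  0.57]
0.350 [-0.02  0.42  1.02]
0.325 [-0.02  0.59  1.46]
0.300 [-0.02  0.74  1.91]
0.275 [-0.02  0.89  2.36]
0.250 [-0.02  1.02  2.82]
0.225 [-0.02  1.14  3.28]
roll 0.13237227342864344
```

Emit:
servo_tool(gripper=[1,1,1,1,1,1,1,1], delta_pos=[[0,0.05,0.15],[0,0.25,0.55],[0,0.4,1],[0,0.6,1.45],[0,0.75,1.9],[0,0.9,2.35],[0,1,2.8],[0,1.15,3.25]], roll=[0,0,0,0,0,0,0,0])

```text
clock: 15.7
ee_pos: [0.4851, -0.0734, 0.1222]
ee_rot: [[0.083, -0.996, 0.019], [-0.997, -0.083, 0.004], [-0.002, -0.019, -1.0]]
wrist_force: [-0.1, -0.2, -1.7]
width: 0.01
```

```bash
python3 arc.py 0.21 .02
```

```text
t15.7 th 0.224 rad 0.1902 F [-0.1 -0.2 -1.7] w 0.0100 tilt [ 0.019  0.004 -1.   ]
0.210 [-0.02  0.04  0.26]
0.190 [-0.02  0.12  0.63]
0.170 [-0.02  0.2   1.  ]
0.150 [-0.02  0.27  1.38]
0.130 [-0.02  0.33  1.75]
0.110 [-0.02  0.38  2.13]
0.090 [-0.02  0.42  2.5 ]
0.070 [-0.02  0.46  2.88]
roll 0.13409969640406416
```

Emit:
servo_tool(gripper=[1,1,1,1,1,1,1,1], delta_pos=[[0,0.05,0.25],[0,0.1,0.65],[0,0.2,1],[0,0.25,1.4],[0,0.3,1.75],[0,0.4,2.1],[0,0.4,2.5],[0,0.45,2.85]], roll=[0,0,0,0,0,0,0,0])

```text
clock: 16.5
ee_pos: [0.4809, -0.0737, 0.0933]
ee_rot: [[0.083, -0.996, 0.018], [-0.997, -0.083, 0.003], [-0.002, -0.019, -1.0]]
wrist_force: [-0.7, -0.7, -4.2]
width: 0.0096
```

```bash
python3 arc.py 0.06 .012 -.03;python3 -c "
from h import *
s=snap('scene');cv2.imwrite('pics/s9c.png',cv2.resize(s['pixels'][130:330,190:390],None,fx=2.8,fy=2.8))"
```

```text
t16.5 th 0.070 rad 0.1901 F [-0.7 -0.7 -4.2] w 0.0096 tilt [ 0.018  0.003 -1.   ]
0.060 [-0.02  0.01  0.19]
0.048 [-0.02  0.02  0.41]
0.036 [-0.02  0.04  0.64]
0.024 [-0.02  0.05  0.87]
0.012 [-0.02  0.06  1.1 ]
0.000 [-0.02  0.06  1.33]
-0.012 [-0.02  0.07  1.55]
-0.024 [-0.02  0.07  1.78]
roll 0.13464683321387838
```

View pics/s9c.png

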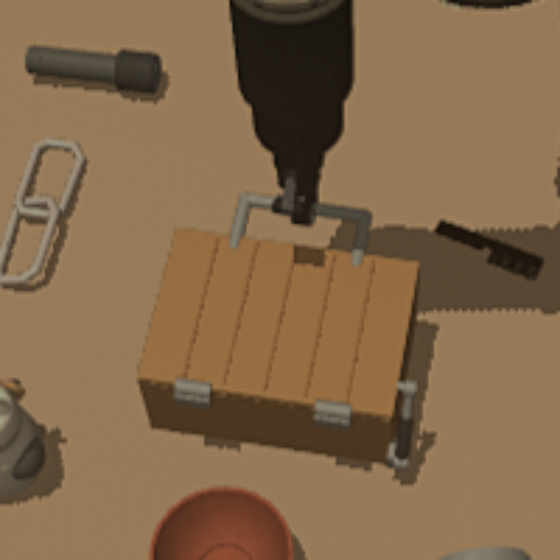

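Nearly shut. Now the final few millimetres, slowly, watching for the contact force.

Emit:
servo_tool(gripper=[1,1,1,1,1,1], delta_pos=[[0,0,0.2],[0,0,0.4],[0,0.05,0.65],[0,0.05,0.85],[0,0.05,1.1],[0,0.05,1.2]], roll=[0,0,0,0,0,0])

```text
clock: 17.15
ee_pos: [0.4808, -0.0738, 0.0824]
ee_rot: [[0.083, -0.996, 0.019], [-0.997, -0.083, 0.003], [-0.001, -0.019, -1.0]]
wrist_force: [-13.9, 4.5, 29.5]
width: 0.0097
```

```bash
python3 arc.py 0.0 .005 -.03
```

```text
t17.1 th 0.013 rad 0.1897 F [-13.9   4.5  29.5] w 0.0097 tilt [ 0.019  0.003 -1.   ]
0.000 [-0.03  0.03  0.24]
-0.005 [-0.03  0.04  0.34]
-0.010 [-0.03  0.04  0.43]
-0.015 [-0.03  0.04  0.53]
-0.020 [-0.03  0.04  0.62]
-0.025 [-0.03  0.04  0.72]
-0.030 [-0.03  0.04  0.81]
-0.030 [-0.03  0.04  0.81]
roll 0.18723198728412171
```

Emit:
servo_tool(gripper=[1,1,1], delta_pos=[[0,0,0],[0,0,0],[0,0,0]], roll=[0,0,0])

```text
clock: 17.45
ee_pos: [0.4808, -0.0738, 0.0828]
ee_rot: [[0.084, -0.996, 0.019], [-0.996, -0.084, 0.003], [-0.001, -0.019, -1.0]]
wrist_force: [-5.9, 2.4, 5.6]
width: 0.0095
```

```bash
cat > lid.py <<'E'
from h import *
np.set_printoptions(precision=4,suppress=True)
bx=np.array([.9968,.0802]);by=np.array([-.0802,.9968]);O=np.array([.594,-.064])
for n in('scene','top'):
    W=cloud(snap(n,'lid_%s.png'%n));q=W[...,:2]-O;x=q@bx;y=q@by
    m=(abs(x)<.06)&(abs(y)<.09)&(W[...,2]>.05)&(W[...,2]<.15)
    A=np.c_[x[m],y[m],np.ones(m.sum())];print(n,m.sum(),np.linalg.lstsq(A,W[...,2][m],rcond=None)[0] if m.sum()>50 else '')
s=manip.read_state();print(s['clock'],s['wrist_force'],s['ee_pos'],s['width'])
E
python3 lid.py
```

```text
scene 3197 [-0.0026 -0.0005  0.0979]
top 3311 [ 0.0001 -0.0001  0.098 ]
17.55 [-5.8911  1.8548  6.2449] [ 0.4807 -0.0738  0.0828] 0.00951469202711447
```

The lid plane is level at 0.098 m in both views, so it is shut, with a light 6 N downward press. I release with a partial opening and then lift.

Emit:
servo_tool(gripper=[0.6,0.3,0.3,0.3,0.3], delta_pos=[[0,0,0],[0,0,0],[0,0,0],[0,0,0],[0,0,0]], roll=[0,0,0,0,0])

```text
clock: 18.05
ee_pos: [0.481, -0.0738, 0.0828]
ee_rot: [[0.084, -0.996, 0.019], [-0.996, -0.084, 0.003], [-0.001, -0.019, -1.0]]
wrist_force: [-0.4, 0.2, 0.2]
width: 0.0301
```

Emit:
servo_tool(gripper=[0.3,0.3,0.3,0.3,0.3,0.3,0.3,0.3], delta_pos=[[0,0,-0.5],[0,0,-1.5],[0,0,-3],[0,0,-6],[0,0,-10],[0,0,-15],[0,0,-18],[0,0,-18]], roll=[0,0,0,0,0,0,0,0])

```text
clock: 18.85
ee_pos: [0.4798, -0.0743, 0.269]
ee_rot: [[0.084, -0.996, 0.029], [-0.996, -0.084, 0.004], [-0.001, -0.029, -1.0]]
wrist_force: [0.8, -0.8, -0.9]
width: 0.03
```

```bash
python3 lid.py
```

```text
scene 3203 [0.0013 0.0001 0.0979]
top 1248 [-0.001  0.001  0.098]
18.95 [ 0.2109  0.3072 -0.5678] [ 0.4777 -0.0742  0.2643] 0.030292485792417036
```

View pics/lid_scene.png

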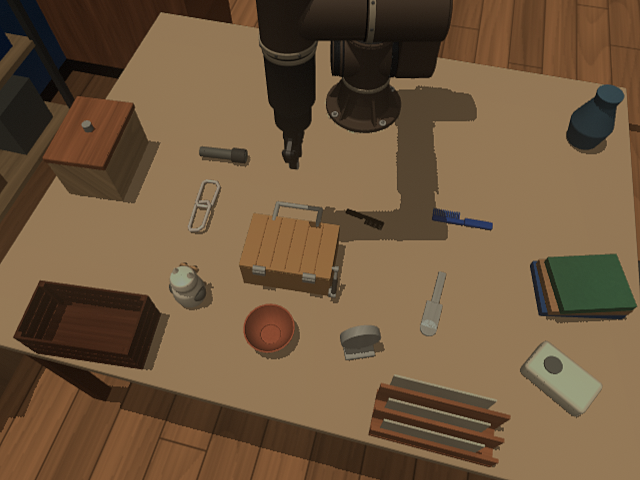

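The lid is shut and level, around (290,252). The gripper is clear and every bystander is where it was in the first picture, so I hand in.

```bash
python3 -c "
from cell import order
print(order.hand_in())"
```

```text
the job is handed in; nothing more can be done
None
```

I put the larger black comb in the box and shut the lid, then handed the job in at about 19 s of the 69 s allowed; no verdict came back.

- **Comb:** I gripped it at the handle, lifted it into the box and laid it along the box's length. The wrist pictures taken before closing showed it flat on the floor and clear of the walls.
- **Lid:** I held it by the bar all the way down, slowing towards the end, and it never snapped. After I let go, its top measured level at 98 mm in both the scene and top views, which is fully shut.
- **Force:** The highest reading was about 33 N at the wrist, when I pressed slightly past shut. It had eased to about 9 N before I released.
- **Other things:** By eye, the last scene picture shows everything else where it was at the start, and the gripper touched nothing after release.
- **Disagreements:** My arc estimate left the lid about 0.013 rad short of shut, which contradicted the cameras, so I trusted the cameras. The finger opening read about 2.5 mm under true width on both the comb and the bar. The tool also picked up a tilt of up to 0.03 rad, which did no harm.

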